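# Load the lock tumbler and reset its tripped breaker

### The job

The bench tumbler has tripped and its red breaker lever hangs half way: push the lever fully off, and leave it off while you load. Tip all the white ceramic pieces out of the steel cup into the yellow tub, stand the empty cup back upright on the middle of its black mat, and put every brass padlock into the tub too (the cup and padlocks in either order); leave the grey padlock and the other things on the bench alone. Only when everything is loaded and the cup is back, throw the lever fully on.

Things in the scene. Friction and masses are not known exactly. Their poses are not given: they have to be found in the camera images.
- tub: yellow open tub of the bench tumbler, fixed. Square, outside 210 x 210 mm, inside 200 x 200 mm, walls 5 mm, along its own x and y; inner floor 45 mm and rim 105 mm above the bench. Origin on the bench under its centre
- breaker_box: fixed grey breaker enclosure, 110 x 80 x 50 mm (its x, y, z), a 45 x 85 mm black plate on top to 54 mm high; the lever's hinge runs along its y, over its centre, 55 mm above the bench. White dot on its -x end (off), green bar on its +x end (on). Origin on the bench under its centre
- breaker (a joint): angle of the red paddle lever, rad. 0 = fully off, leaning 0.6 rad from upright towards the enclosure's -x; 1.2 = fully on, leaning 0.6 rad towards +x; starts tripped, about the middle. Stops at both ends; stays where it is left (friction; about 2 to 4 N at the paddle moves it)
- lever_tip (a point): tip of the lever, 65 mm from its hinge. The red paddle is 13 mm thick and 26 mm wide (along the enclosure's y) and fills 35 to 65 mm from the hinge; below it an 8 x 18 mm steel stem
- mat: fixed round black rubber mat, 100 mm across and 4 mm thick; the cup's place. Origin on the bench under its centre
- cup: steel cup, loose, open at the top, no handle: 56 mm across at the foot, 70 mm at the rim, 72 mm high, wall 3 mm, about 0.15 kg. Origin at the centre of its underside, z axis up out of the mouth. Starts upright on the mat with three to five ceramic pieces in it
- piece1: white ceramic tumbling piece, a barrel 16 mm in diameter and 18 mm long, 14 g; origin at the centre of one end face, z along the barrel. Starts in the cup. Three to five are present (None from the start: absent)
- piece2: white ceramic tumbling piece, a barrel 16 mm in diameter and 18 mm long, 14 g; origin at the centre of one end face, z along the barrel. Starts in the cup. Three to five are present (None from the start: absent)
- piece3: white ceramic tumbling piece, a barrel 16 mm in diameter and 18 mm long, 14 g; origin at the centre of one end face, z along the barrel. Starts in the cup. Three to five are present (None from the start: absent)
- piece4: white ceramic tumbling piece, a barrel 16 mm in diameter and 18 mm long, 14 g; origin at the centre of one end face, z along the barrel. Starts in the cup. Three to five are present (None from the start: absent)
- piece5: white ceramic tumbling piece, a barrel 16 mm in diameter and 18 mm long, 14 g; origin at the centre of one end face, z along the barrel. Starts in the cup. Three to five are present (None from the start: absent)
- padlock1: brass padlock to be loaded, lying on its back. Body a block 38 x 30 x 20 mm high (its x, y, z), steel shackle a bar 6 mm thick bent 26 mm wide, sticking out along its +x to 44 mm from the origin; origin under the middle of the block. 0.10 to 0.17 kg. Two to four of these are present (None from the start: absent)
- padlock2: brass padlock to be loaded, lying on its back. Body a block 38 x 30 x 20 mm high (its x, y, z), steel shackle a bar 6 mm thick bent 26 mm wide, sticking out along its +x to 44 mm from the origin; origin under the middle of the block. 0.10 to 0.17 kg. Two to four of these are present (None from the start: absent)
- padlock3: brass padlock to be loaded, lying on its back. Body a block 38 x 30 x 20 mm high (its x, y, z), steel shackle a bar 6 mm thick bent 26 mm wide, sticking out along its +x to 44 mm from the origin; origin under the middle of the block. 0.10 to 0.17 kg. Two to four of these are present (None from the start: absent)
- padlock4: brass padlock to be loaded, lying on its back. Body a block 38 x 30 x 20 mm high (its x, y, z), steel shackle a bar 6 mm thick bent 26 mm wide, sticking out along its +x to 44 mm from the origin; origin under the middle of the block. 0.10 to 0.17 kg. Two to four of these are present (None from the start: absent)
- grey_padlock: dark steel padlock with a blue plate, same size and pose as the brass ones; a customer's, to be left alone. Origin under the middle of its block
- tin: closed blue tin, 70 mm across, 28 mm high; leave alone. Origin under its centre
- screwdriver: red-handled screwdriver, 200 mm long, 26 mm thick, lying along its x; leave alone. Origin under its middle
- oil: small oil bottle with a yellow label, 36 mm across, 100 mm high; leave alone. Origin under its centre
- keys: flat bunch of keys, about 90 x 50 x 6 mm, reaching from its origin (the ring) towards its +x; leave alone

How it is judged:
On the way, in this order (a step that is already met when the one before it is completed fails the run):
1. the lever is pushed fully off (within 0.1 rad of the stop) (value of joint breaker below 0.1 rad), for 0.2 s.
2. the cup is tipped on its side (over 70 degrees) above the tub, lever off (value of joint breaker below 0.1 rad and angle between cup's own z axis and vertical above 1.22 rad and horizontal distance between cup and tub below 0.2 m), for 0.1 s.
3. with the lever still off, every piece and every brass padlock lies in the tub and the cup stands upright on the mat (value of joint breaker below 0.1 rad and x of piece1 in the frame of tub between -0.1 and 0.1 m and y of piece1 in the frame of tub between -0.1 and 0.1 m and z of piece1 in the frame of tub between 0.03 and 0.105 m and linear speed of each of piece1, piece2, piece3, piece4, piece5, padlock1, padlock2, padlock3, padlock4 below 0.05 m/s and x of piece2 in the frame of tub between -0.1 and 0.1 m and y of piece2 in the frame of tub between -0.1 and 0.1 m and z of piece2 in the frame of tub between 0.03 and 0.105 m and x of piece3 in the frame of tub between -0.1 and 0.1 m and y of piece3 in the frame of tub between -0.1 and 0.1 m and z of piece3 in the frame of tub between 0.03 and 0.105 m and x of piece4 in the frame of tub between -0.1 and 0.1 m and y of piece4 in the frame of tub between -0.1 and 0.1 m and z of piece4 in the frame of tub between 0.03 and 0.105 m and x of piece5 in the frame of tub between -0.1 and 0.1 m and y of piece5 in the frame of tub between -0.1 and 0.1 m and z of piece5 in the frame of tub between 0.03 and 0.105 m and x of padlock1 in the frame of tub between -0.1 and 0.1 m and y of padlock1 in the frame of tub between -0.1 and 0.1 m and z of padlock1 in the frame of tub between 0.03 and 0.105 m and x of padlock2 in the frame of tub between -0.1 and 0.1 m and y of padlock2 in the frame of tub between -0.1 and 0.1 m and z of padlock2 in the frame of tub between 0.03 and 0.105 m and x of padlock3 in the frame of tub between -0.1 and 0.1 m and y of padlock3 in the frame of tub between -0.1 and 0.1 m and z of padlock3 in the frame of tub between 0.03 and 0.105 m and x of padlock4 in the frame of tub between -0.1 and 0.1 m and y of padlock4 in the frame of tub between -0.1 and 0.1 m and z of padlock4 in the frame of tub between 0.03 and 0.105 m and horizontal distance between cup and mat below 0.02 m and angle between cup's own z axis and vertical below 0.1 rad and height (world z) of cup below 0.012 m and linear speed of cup below 0.03 m/s), for 0.3 s.
4. the lever is thrown fully on (within 0.1 rad of the stop) (value of joint breaker above 1.1 rad), for 0.2 s.
At the end, for the whole second after the job is handed in: the lever is within 0.1 rad of its on stop, all ceramic pieces and brass padlocks present lie at rest inside the tub below its rim, and the cup stands upright at rest on the mat, within 20 mm of its centre (value of joint breaker above 1.1 rad and x of piece1 in the frame of tub between -0.1 and 0.1 m and y of piece1 in the frame of tub between -0.1 and 0.1 m and z of piece1 in the frame of tub between 0.03 and 0.105 m and linear speed of each of piece1, piece2, piece3, piece4, piece5, padlock1, padlock2, padlock3, padlock4 below 0.05 m/s and x of piece2 in the frame of tub between -0.1 and 0.1 m and y of piece2 in the frame of tub between -0.1 and 0.1 m and z of piece2 in the frame of tub between 0.03 and 0.105 m and x of piece3 in the frame of tub between -0.1 and 0.1 m and y of piece3 in the frame of tub between -0.1 and 0.1 m and z of piece3 in the frame of tub between 0.03 and 0.105 m and x of piece4 in the frame of tub between -0.1 and 0.1 m and y of piece4 in the frame of tub between -0.1 and 0.1 m and z of piece4 in the frame of tub between 0.03 and 0.105 m and x of piece5 in the frame of tub between -0.1 and 0.1 m and y of piece5 in the frame of tub between -0.1 and 0.1 m and z of piece5 in the frame of tub between 0.03 and 0.105 m and x of padlock1 in the frame of tub between -0.1 and 0.1 m and y of padlock1 in the frame of tub between -0.1 and 0.1 m and z of padlock1 in the frame of tub between 0.03 and 0.105 m and x of padlock2 in the frame of tub between -0.1 and 0.1 m and y of padlock2 in the frame of tub between -0.1 and 0.1 m and z of padlock2 in the frame of tub between 0.03 and 0.105 m and x of padlock3 in the frame of tub between -0.1 and 0.1 m and y of padlock3 in the frame of tub between -0.1 and 0.1 m and z of padlock3 in the frame of tub between 0.03 and 0.105 m and x of padlock4 in the frame of tub between -0.1 and 0.1 m and y of padlock4 in the frame of tub between -0.1 and 0.1 m and z of padlock4 in the frame of tub between 0.03 and 0.105 m and horizontal distance between cup and mat below 0.02 m and angle between cup's own z axis and vertical below 0.1 rad and height (world z) of cup below 0.012 m and linear speed of cup below 0.03 m/s); the robot touches nothing.
It fails at once if the grey padlock is moved more than 4 cm (distance of grey_padlock from where it was at the start of the episode above 0.04 m).
It fails at once if the tin is moved more than 4 cm (distance of tin from where it was at the start of the episode above 0.04 m).
It fails at once if the screwdriver is moved more than 4 cm (distance of screwdriver from where it was at the start of the episode above 0.04 m).
It fails at once if the oil bottle is moved more than 4 cm (distance of oil from where it was at the start of the episode above 0.04 m).
It fails at once if the bunch of keys is moved more than 4 cm (distance of keys from where it was at the start of the episode above 0.04 m).
Of padlock1, padlock2, padlock3, padlock4 only 2 to 4 are there at a start; the rules pass over those that are not, and their reading is None.
Of piece1, piece2, piece3, piece4, piece5 only 3 to 5 are there at a start; the rules pass over those that are not, and their reading is None.
At some moment in a run one of padlock1, padlock2, padlock3, padlock4 may be knocked a few centimetres aside while the robot is not near it.
It also fails if it takes over 210 s, if anything falls off the work surface, if the arm or the gripper's body presses on something with over 40 N, if the wrist force passes 120 N, or if a joint passes its speed limit or range.

### The arm

A 6-joint arm with a two-finger parallel gripper is mounted at the origin on the work surface. World frame = base frame: x ahead of the robot, y to its left, z up, the work surface at z = 0. Lengths are in m, angles in rad, forces in N, time in s.
With the tool pointing down it reaches from about 0.275 to 0.975 m from the base axis. Payload 8.4 kg.
Tool frame: the origin (TCP) lies at the very end of the fingers, on their centre line; the grasp point (between the pads) lies 19 mm behind it (arm.grip_depth is the distance from the TCP to the grasp point, in m); z points along the fingers, y is the line along which they close (so a half turn about z gives the same grasp; the last joint's range is limited). The gripper opens to 92 mm and grips with 3 to 60 N. Pads are 20 mm wide; open, the fingers measure 128 mm over their backs; the gripper's body (75 mm by 189 mm) begins 69 mm behind the grasp point.
Start: joints at [1.236, 0.353, 1.633, -0, 1.155, -0.002], TCP at [0.204, 0.591, 0.215] pointing down, gripper open.
Joint ranges: [-2.63, 2.63], [-0.92, 2.1], [0.06, 2.66], [-1.3, 4.44], [0, 2.69], [-3.02, 3.02]. Speed limits (rad/s): [2.22, 2.22, 2.79, 3.14, 3.14, 3.14].

### API

Orientations are given as a unit quaternion [w, x, y, z].
In Python, from station import arm, telemetry, read_camera, camera_model gives the robot as it stands (arm), with the cameras as plain functions and the readings (telemetry).
- The arm moves only by the shell command python3 nudge.py FILE [FORCE], which reads ROWS from the file FILE. ROWS is a JSON list that holds a single list of rows (three levels of brackets), with 1 to 10 rows, each of 5 numbers: the opening from 0.0 (shut) to 1.0 (fully open), then dx, dy, dz in parts of the range, where 1.0 means 0.5 m, then a turn about the tool's z in fractions of the full range, 1 being 2 rad; each row is the pose to reach, as a shift and turn from the pose commanded when the command began, along the tool's axes at that moment; what a row does not reach only later rows make up. A row lasts 1/10 s, in which the tool goes at most 0.05 m and 0.15 rad, less where a joint would pass 70% of its speed; a pose out of reach is approached as far as the arm can. The fingers move at their own pace and stop on an object; FORCE is the grip in N (left out, the last holds). Time passes only in rows, so rows that do not move let the fingers close. It prints the time, the measured TCP pose, the force, the opening and the grip force at its end. A shift or turn number past 1, either way, is cut back to 1. Input that does not fit is refused with a message, and nothing moves.
- telemetry.read_state(): the state, without advancing time (a new reading comes with each control period).
- read_camera(name): name is "scene" or "top" or "wrist"; returns the picture (400x640x3 uint8, red, green, blue); there is no depth.
- camera_model(name): a dict with "camera_matrix" (3x3 intrinsics, pixels), "position" and "attitude" of the camera in the world. Camera axes: x right, y down, z forward; pixel columns grow to the right and rows downward; lengths in m; the calibration is good to about 2 mm. A picture is of the moment at which its call begins: read the wrist's pose just before it. camera_model takes no time and is no camera call; for the wrist camera it gives the pose at the moment of the call.
- arm.close_job(): hands the job in; it is judged then, once.
The state is a dict: "time_s": time; "qpos": joint angles; "qd": joint speeds; "joint_efforts": joint torques, N m; "ee_pos": TCP position; "orientation": TCP orientation; "ft_force": force on the tool from outside, world axes, zero at the start; "moment": the same for the moment, N m; "width": opening from 0.0 (shut) to 1.0 (fully open); "gripper_force": force on a finger pad.
Only numpy, scipy, OpenCV 4.12 (cv2) and the standard library are available. Lean on these libraries where they do the work, as an engineer would, in place of code of your own. Each camera call takes 0.05 s, during which the arm holds its last target. There are 200 camera calls.

## Working session

There is one attempt and no reset: what is moved stays moved. The work goes in short steps, Python scripts to look and compute and a shell command to move; the robot and the scene stay as the last step left them, time stands still between calls to the robot, and variables do not carry over. Pictures are saved under pics/ and viewed, at most 14 in all, crops included, and the job is handed in when it is done.

```bash
ls; mkdir -p pics
cat > h.py <<'E'
import numpy as np,cv2
from station import arm, telemetry, read_camera, camera_model
from scipy.spatial.transform import Rotation as R
def shot(name,f):
    m=camera_model(name); im=read_camera(name)
    cv2.imwrite('pics/'+f+'.png',im[:,:,::-1]); np.savez('pics/'+f+'.npz',K=m['camera_matrix'],p=m['position'],a=np.array(m['attitude'],float)); return im
E
python3 - <<'E'
from h import *
for n in ('top','scene','wrist'):
    shot(n,n+'0'); m=camera_model(n); print(n,m)
s=telemetry.read_state(); print(s['ee_pos'],s['orientation'],s['time_s'],s['width'])
E
```

```text
nudge.py
pics
station.py
top {'camera_matrix': array([[465.87621378,   0.        , 325.37355372],
       [  0.        , 465.87621378, 196.79695495],
       [  0.        ,   0.        ,   1.        ]]), 'position': array([0.36144979, 0.01081158, 1.34943465]), 'attitude': array([ 0.05255101, -0.69654517,  0.71297491, -0.06107371])}
scene {'camera_matrix': array([[419.5802853 ,   0.        , 320.60769008],
       [  0.        , 419.5802853 , 204.65107451],
       [  0.        ,   0.        ,   1.        ]]), 'position': array([ 1.14028031, -0.37569072,  1.21119127]), 'attitude': array([-0.24267398,  0.83923653,  0.46802297, -0.13321373])}
wrist {'camera_matrix': array([[339.73840647,   0.        , 324.14055885],
       [  0.        , 339.73840647, 195.90587566],
       [  0.        ,   0.        ,   1.        ]]), 'position': array([0.13232067, 0.6150017 , 0.38399132]), 'attitude': array([0.10969777, 0.80663009, 0.57553565, 0.0779295 ])}
[0.20405994 0.59035784 0.21403314] [-9.45638774e-05  1.65642979e-01  9.86185643e-01 -5.22034258e-04] 0.15 0.998078411366782
```

View pics/top0.png

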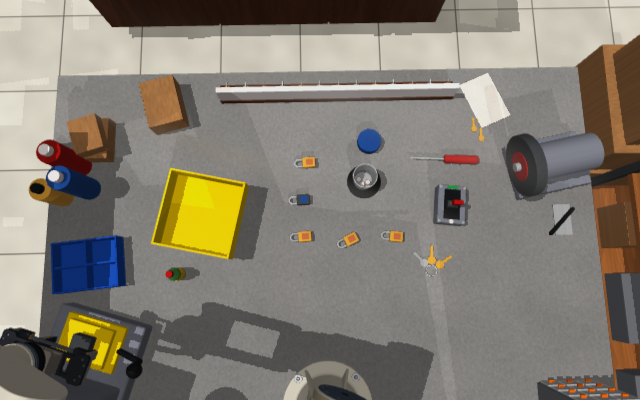

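View pics/scene0.png

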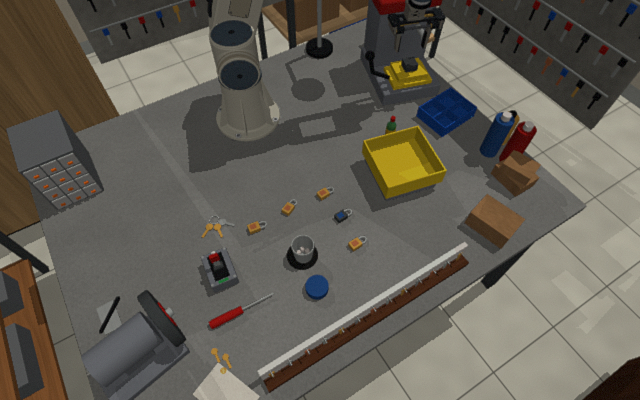

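The top view shows brass padlocks at about (308,162), (303,237), (348,240) and (394,237), and the grey one at (300,200). The cup is at (366,179), the breaker at (452,205), the tub at (199,213) and the tin at (369,140). The scene view matches. Next I'll crop for finer detail.

Run:
```python
import cv2
a=cv2.imread('pics/top0.png')[125:275,275:490]; cv2.imwrite('pics/c1.png',cv2.resize(a,None,fx=3.7,fy=3.7,interpolation=cv2.INTER_CUBIC))
a=cv2.imread('pics/scene0.png')[175:335,190:390]; cv2.imwrite('pics/c2.png',cv2.resize(a,None,fx=3.7,fy=3.7,interpolation=cv2.INTER_CUBIC))
```

```text
(no output)
```

View pics/c1.png

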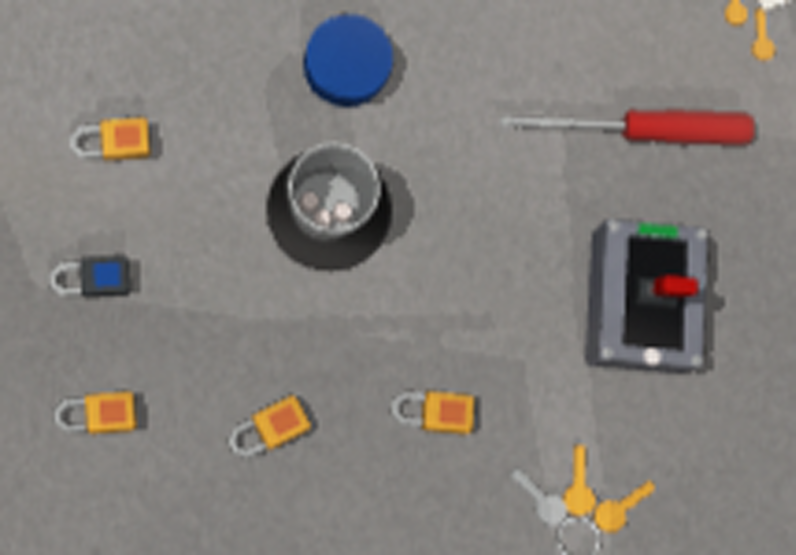

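View pics/c2.png

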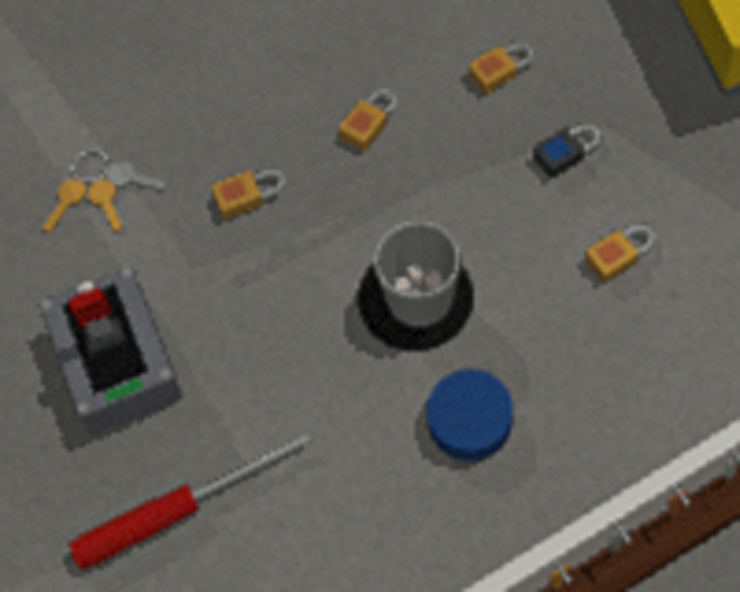

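```bash
cat >> h.py <<'E'
def ray(f,u,v):
    d=np.load('pics/'+f+'.npz'); q=d['a'].ravel(); M=R.from_quat(q[[1,2,3,0]]).as_matrix()
    r=M@np.linalg.inv(d['K'])@[u,v,1]; return d['p'],r/np.linalg.norm(r)
def tri(*o):
    A=np.zeros((3,3));b=np.zeros(3);L=[ray(*x) for x in o]
    for p,r in L: P=np.eye(3)-np.outer(r,r);A+=P;b+=P@p
    X=np.linalg.solve(A,b); return X,max(np.linalg.norm((np.eye(3)-np.outer(r,r))@(X-p)) for p,r in L)
def onz(f,u,v,z):
    p,r=ray(f,u,v); return p+r*(z-p[2])/r[2]
E
python3 - <<'E'
from h import *
np.set_printoptions(precision=4,suppress=True)
T={'P1':(127,136),'P2':(112,412),'P3':(286,417),'P4':(452,412),'grey':(108,275),'cuprim':(334,191),'tin':(349,58),'dot':(652,356),'bar':(657,230),'paddle':(677,286)}
S={'P1':(611,253),'P2':(492,66),'P3':(362,123),'P4':(236,190),'grey':(558,150),'cuprim':(417,259),'tin':(469,410),'dot':(87,288),'bar':(124,388),'paddle':(88,302)}
for k in T:
    X,e=tri(('top0',275+T[k][0]/3.7,125+T[k][1]/3.7),('scene0',190+S[k][0]/3.7,175+S[k][1]/3.7)); print(k,X,round(e,4))
for k,(u,v) in {'dotz52':(652,356),'barz52':(657,230)}.items(): print(k,onz('top0',275+u/3.7,125+v/3.7,.052))
# shackle ends for yaw
for k,u,v,b in (('P1',72,141,'P1'),('P2',57,415,'P2'),('P3',233,446,'P3'),('P4',394,408,'P4')):
    d=onz('top0',275+u/3.7,125+v/3.7,.01)-onz('top0',275+T[b][0]/3.7,125+T[b][1]/3.7,.02); print(k,'yaw',np.arctan2(d[1],d[0]))
# tub rim corners by yellow hull
for f in ('top0','scene0'):
    im=cv2.imread(f'pics/{f}.png'); h=cv2.cvtColor(im,cv2.COLOR_BGR2HSV); m=cv2.inRange(h,(24,150,60),(34,255,255))
    n,l,st,c=cv2.connectedComponentsWithStats(m); 
    for i in range(1,n):
        if st[i,4]>2000:
            ct=cv2.findContours((l==i).astype('u1'),0,2)[0]; ct=max(ct,key=cv2.contourArea); hu=cv2.convexHull(ct)
            print(f,st[i],cv2.approxPolyDP(hu,3,True).reshape(-1,2).tolist())
# mat
for f in ('top0','scene0'):
    g=cv2.imread(f'pics/{f}.png').max(2)
    x0,y0,w,hh=((340,150,50,55) if f=='top0' else (280,230,45,45))
    m=(g[y0:y0+hh,x0:x0+w]<45).astype('u1'); ct=max(cv2.findContours(m,0,2)[0],key=cv2.contourArea); e=cv2.fitEllipse(cv2.convexHull(ct)); print(f,'mat',e,onz(f,e[0][0]+x0,e[0][1]+y0,.004))
E
```

```text
P1 [0.6841 0.0385 0.0151] 0.0021
P2 [0.4655 0.0542 0.0138] 0.0021
P3 [ 0.4583 -0.0799  0.0173] 0.0023
P4 [ 0.4594 -0.2083  0.0158] 0.0027
grey [0.5732 0.056  0.0139] 0.0027
cuprim [ 0.6251 -0.1186  0.068 ] 0.0023
tin [ 0.7428 -0.1402  0.0194] 0.0017
dot [ 0.4957 -0.3585  0.0468] 0.0018
bar [ 0.5926 -0.3691  0.0478] 0.0013
paddle [ 0.5404 -0.3635  0.1066] 0.0015
dotz52 [ 0.4945 -0.3587  0.052 ]
barz52 [ 0.5914 -0.3691  0.052 ]
P1 yaw 1.5871975256735649
P2 yaw 1.583763939730103
P3 yaw 2.038048730335059
P4 yaw 1.4585513806738413
top0 [ 151  168   98   91 6400] [[170, 168], [245, 183], [248, 189], [231, 258], [151, 243]]
top0 [  58  312   70   62 2018] [[70, 312], [127, 328], [111, 373], [90, 367], [58, 343]]
scene0 [ 362  126   85   73 3915] [[417, 126], [446, 170], [438, 182], [386, 198], [362, 152], [364, 141]]
top0 mat ((29.2967472076416, 28.473960876464844), (19.739093780517578, 28.56397819519043), 155.3639678955078) [ 0.6314 -0.1389  0.004 ]
scene0 mat ((21.883174896240234, 25.350435256958008), (27.790273666381836, 30.529333114624023), 81.98873138427734) [ 0.6274 -0.1226  0.004 ]
```

```bash
cat >> h.py <<'E'
def to(x,y,z,hy=None):
    """rows needed: shift in tool axes and turn so that tool y heads along hy (mod pi)"""
    s=telemetry.read_state(); q=np.array(s['orientation']); M=R.from_quat(q[[1,2,3,0]]).as_matrix()
    d=M.T@(np.array([x,y,z])-s['ee_pos']); t=0
    if hy is not None:
        t=-(hy-np.arctan2(M[1,1],M[0,1])); t=(t+np.pi/2)%np.pi-np.pi/2
    print('d',np.round(d,4),'turn',round(t,3),'| at',np.round(s['ee_pos'],4),'hy',round(np.arctan2(M[1,1],M[0,1]),3),'j6',round(s['qpos'][5],2),'t',s['time_s'],'tilt',np.round(M[:2,2],3),'w',round(s['width'],3),'F',np.round(s['ft_force'],1))
E
python3 - <<'E'
from h import *
to(.59,-.369,.16,1.463)
np.set_printoptions(precision=4,suppress=True)
for u,v in ((170.5,168.5),(245.5,182.5),(231,258),(151.5,243.5)): print(onz('top0',u,v,.105))
print('mat',onz('top0',275+329.5/3.7,125+207.5/3.7,.004),'rim',onz('top0',275+334/3.7,125+191/3.7,.076))
for u,v in ((127,136),(112,412),(286,417),(452,412)): print(onz('top0',275+u/3.7,125+v/3.7,.02))
E
```

```text
d [-0.6782 -0.7806  0.0549] turn -0.225 | at [0.2041 0.5904 0.214 ] hy 1.238 j6 -0.0 t 0.15 tilt [-0.    -0.001] w 0.998 F [ 0.6  0.3 -0.6]
[0.6507 0.4132 0.105 ]
[0.6074 0.2092 0.105 ]
[0.4049 0.2468 0.105 ]
[0.4481 0.4575 0.105 ]
mat [ 0.6239 -0.1231  0.004 ] rim [ 0.6224 -0.1198  0.076 ]
[0.6819 0.0366 0.02  ]
[0.4641 0.0522 0.02  ]
[ 0.4571 -0.0818  0.02  ]
[ 0.4579 -0.2101  0.02  ]
```

Units first: shifts go in shares of 0.5 m and turns go in shares of 2 rad. So -0.39 m / 0.5 = -0.78, -0.34 m / 0.5 = -0.68.

```bash
for i in 1; do echo '[[[0,-0.68,-0.78,0,0],[0,-0.68,-0.78,0,0],[0,-0.68,-0.78,0,0],[0,-0.68,-0.78,0,0],[0,-0.68,-0.78,0,0],[0,-0.68,-0.78,0,0],[0,-0.68,-0.78,0,0],[0,-0.68,-0.78,0,0],[0,-0.68,-0.78,0,0],[0,-0.68,-0.78,0,0]]]' > next.json && python3 nudge.py next.json 20; done; echo '[[[0,-0.68,-0.78,0,-0.1125],[0,-0.68,-0.78,0,-0.1125],[0,-0.68,-0.78,0,-0.1125],[0,-0.68,-0.78,0,-0.1125],[0,-0.68,-0.78,0,-0.1125],[0,-0.68,-0.78,0,-0.1125],[0,-0.68,-0.78,0,-0.1125],[0,-0.68,-0.78,0,-0.1125],[0,-0.68,-0.78,0,-0.1125],[0,-0.68,-0.78,0,-0.1125]]]' > next.json && python3 nudge.py next.json; python3 -c "
from h import *
to(.59,-.369,.16,1.463)"
```

```text
time_s: 1.15
ee_pos: [0.3919, 0.1253, 0.2148]
orientation: [0.0, 0.165, 0.986, 0.0]
ft_force: [0.3, 0.4, -0.2]
width: 0.153
gripper_force: 0.0
time_s: 2.15
ee_pos: [0.5758, -0.3298, 0.2143]
orientation: [-0.0, 0.054, 0.999, 0.0]
ft_force: [1.4, 0.1, 0.1]
width: 0.005
gripper_force: 0.0
d [-0.0183 -0.0374  0.0542] turn -0.0 | at [ 0.5758 -0.3298  0.2143] hy 1.463 j6 -1.99 t 2.15 tilt [-0.  0.] w 0.005 F [1.4 0.1 0.1]
```

Scaled: -0.037 m / 0.5 = -0.074, 0.02 m / 0.5 = 0.04.

```bash
echo '[[[0,-0.036,-0.074,0.04,0],[0,-0.036,-0.074,0.04,0],[0,-0.036,-0.074,0.04,0]]]' > next.json && python3 nudge.py next.json; python3 -c "
from h import *
to(.59,-.369,.10,1.463);shot('wrist','w1')"
```

```text
time_s: 2.45
ee_pos: [0.5887, -0.3667, 0.1931]
orientation: [-0.001, 0.055, 0.999, 0.001]
ft_force: [0.1, -0.4, -0.5]
width: 0.003
gripper_force: 0.0
d [-0.0018 -0.0023  0.093 ] turn -0.001 | at [ 0.5887 -0.3667  0.1931] hy 1.462 j6 -2.02 t 2.45 tilt [-0.002  0.002] w 0.003 F [ 0.1 -0.4 -0.5]
```

View pics/w1.png

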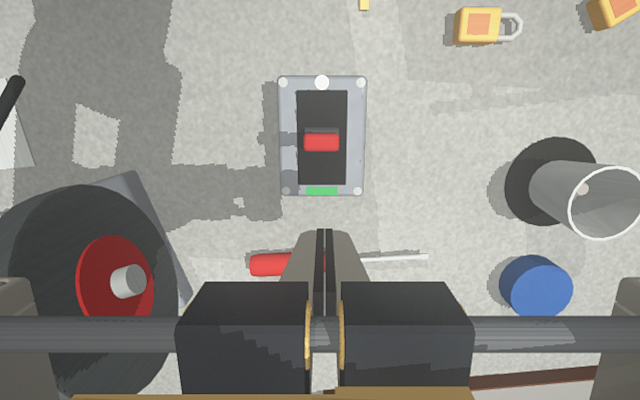

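The wrist view shows the box square to the tool: dot at (322,82), bar at (321,190), paddle at (321,139). The fingers are lined up on the +x side of the lever.

Scaled: 0.093 m / 0.5 = 0.186, 0.05 m / 0.5 = 0.1.

```bash
python3 -c "
from h import *
print(onz('w1',322,82,.052),onz('w1',321,190,.052),onz('w1',321,134,.12))
X=[tri(('w1',a,b),('top0',275+c/3.7,125+d/3.7)) for a,b,c,d in ((322,82,652,356),(321,190,657,230),(321,139,677,286))];print(X)"
echo '[[[0,-0.004,-0.004,0.1,0],[0,-0.004,-0.004,0.186,0],[0,-0.004,-0.004,0.186,0],[0,-0.004,-0.004,0.186,0]]]' > next.json && python3 nudge.py next.json
```

```text
[ 0.49618461 -0.35825658  0.052     ] [ 0.59245052 -0.36979146  0.052     ] [ 0.53461642 -0.36289567  0.12      ]
[(array([ 0.49535358, -0.35867273,  0.05071357]), np.float64(0.0008656877709131058)), (array([ 0.59214104, -0.36966294,  0.05091918]), np.float64(0.0005880814505495582)), (array([ 0.53899104, -0.3634225 ,  0.11179397]), np.float64(6.587020997244265e-05))]
time_s: 2.9
ee_pos: [0.5914, -0.3677, 0.1027]
orientation: [-0.0, 0.053, 0.999, 0.0]
ft_force: [-0.4, -0.1, 0.4]
width: 0.005
gripper_force: 0.0
```

Scaled: 0.064 m / 0.5 = 0.128, 0.06 m / 0.5 = 0.12.

```bash
echo '[[[0,0.06,0,0,0],[0,0.1,0,0,0],[0,0.12,0,0,0],[0,0.128,0,0,0],[0,0.128,0,0,0],[0,0.128,0,0,0],[0,0.128,0,0,0]]]' > next.json && python3 nudge.py next.json; python3 -c "
from h import *
to(.59,-.369,.10,1.463);shot('wrist','w2');shot('top','t2')
a=cv2.imread('pics/w2.png');b=cv2.imread('pics/t2.png')[150:250,400:500];a[:200,:200]=cv2.resize(b,(200,200));cv2.imwrite('pics/m2.png',a)"
```

```text
time_s: 3.6
ee_pos: [0.5297, -0.3627, 0.1034]
orientation: [0.002, 0.054, 0.999, -0.001]
ft_force: [1.5, 0.3, 7.6]
width: 0.005
gripper_force: 3.0
d [-0.0606  0.0002  0.0035] turn 0.0 | at [ 0.5297 -0.3627  0.1034] hy 1.463 j6 -2.07 t 3.6 tilt [ 0.003 -0.002] w 0.005 F [1.5 0.3 7.6]
```

View pics/m2.png

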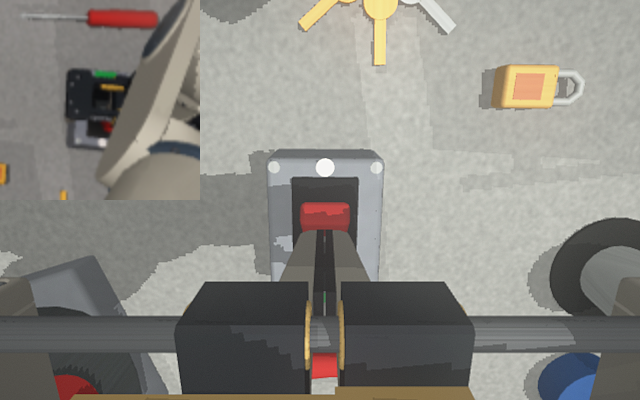

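The lever's paddle is at (325,216) and leans towards the white dot, close to the stop. I'll push a little further to confirm.

Scaled: 0.006 m / 0.5 = 0.012, 0.004 m / 0.5 = 0.008.

```bash
echo '[[[0,0.008,0,0,0],[0,0.012,0,0,0],[0,0.012,0,0,0],[0,0.012,0,0,0]]]' > next.json && python3 nudge.py next.json; python3 -c "
from h import *
to(.59,-.369,.10,1.463)"; echo '[[[0,-0.06,0,0,0],[0,-0.06,0,-0.1,0],[0,-0.06,0,-0.2,0],[0,-0.06,0,-0.2,0]]]' > next.json && python3 nudge.py next.json; python3 -c "
from h import *
to(.59,-.369,.10,1.463);shot('wrist','w3')"
```

```text
time_s: 4.1
ee_pos: [0.5284, -0.3628, 0.104]
orientation: [0.006, 0.054, 0.999, -0.002]
ft_force: [18.7, 0.4, 0.9]
width: 0.006
gripper_force: 7.4
d [-0.0618  0.0005  0.0048] turn -0.0 | at [ 0.5284 -0.3628  0.104 ] hy 1.463 j6 -2.07 t 4.1 tilt [ 0.012 -0.004] w 0.006 F [18.7  0.4  0.9]
time_s: 4.5
ee_pos: [0.5553, -0.3666, 0.2088]
orientation: [0.004, 0.054, 0.999, -0.003]
ft_force: [-0.4, -0.1, 0.5]
width: 0.007
gripper_force: 0.0
d [-0.0338  0.0018  0.109 ] turn 0.001 | at [ 0.5553 -0.3666  0.2088] hy 1.464 j6 -2.05 t 4.5 tilt [ 0.008 -0.006] w 0.007 F [-0.4 -0.1  0.5]
```

View pics/w3.png

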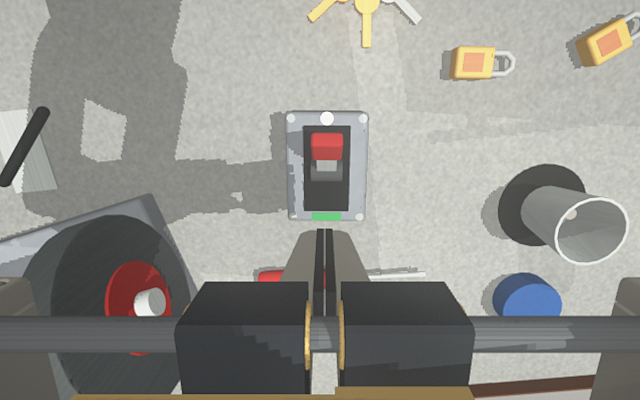

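The lever is fully off: it pressed on the stop at about 19 N, and the paddle at (327,145) leans to the dot. Next is the cup, whose rim centre in this view is at about (592,231).

Run:
```python
from h import *
print(tri(('w3',592,231),('top0',275+334/3.7,125+191/3.7)),onz('w3',592,231,.076), onz('w3',542,205,.004))
to(.6235,-.1205,.20,-.19)
```

```text
(array([ 0.62321414, -0.12001017,  0.07769224]), np.float64(0.001152333798033593)) [ 0.62523187 -0.11880894  0.076     ] [ 0.62166403 -0.12240228  0.004     ]
d [-0.043   0.2512  0.005 ] turn -1.488 | at [ 0.5539 -0.3656  0.2055] hy 1.464 j6 -2.05 t 4.55 tilt [ 0.005 -0.004] w 0.006 F [ 0.5  0.2 -0.6]
```

Scaled: 0.251 m / 0.5 = 0.502, -0.043 m / 0.5 = -0.086, 1.654 rad / 2 = 0.827.

```bash
echo '[[[1,-0.086,0.502,0,0.827],[1,-0.086,0.502,0,0.827],[1,-0.086,0.502,0,0.827],[1,-0.086,0.502,0,0.827],[1,-0.086,0.502,0,0.827],[1,-0.086,0.502,0,0.827],[1,-0.086,0.502,0,0.827],[1,-0.086,0.502,0,0.827],[1,-0.086,0.502,0,0.827],[1,-0.086,0.502,0,0.827]]]' > next.json && python3 nudge.py next.json; echo '[[[1,0,0,0,0.075],[1,0,0,0,0.075]]]' > next.json && python3 nudge.py next.json;  python3 - <<'E'
from h import *
to(.6235,-.1202,.035,-.19);shot('wrist','w4')
E
```

```text
time_s: 5.55
ee_pos: [0.6206, -0.1191, 0.2003]
orientation: [-0.001, 0.714, 0.701, -0.001]
ft_force: [-0.3, -0.1, 0.0]
width: 0.853
gripper_force: 0.0
time_s: 5.75
ee_pos: [0.6206, -0.1193, 0.2004]
orientation: [-0.001, 0.763, 0.646, -0.001]
ft_force: [0.1, -0.1, -0.8]
width: 0.998
gripper_force: 0.0
d [-0.0004  0.0034  0.1654] turn 0.025 | at [ 0.6206 -0.1193  0.2004] hy -0.165 j6 -0.03 t 5.75 tilt [-0.002  0.   ] w 0.998 F [ 0.1 -0.1 -0.8]
```

View pics/w4.png

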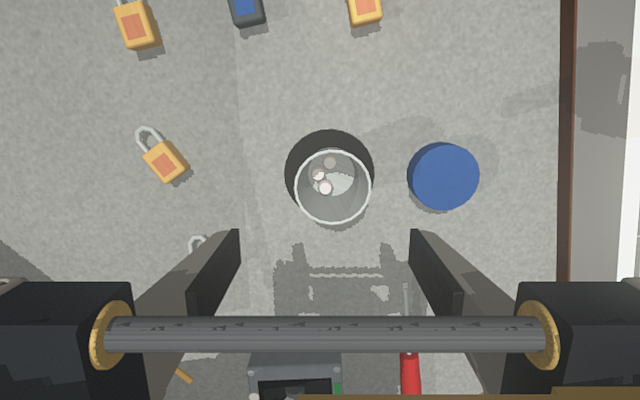

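The cup is at (334,187), between the fingers (tips at u=240 and u=410), and holds about three pieces. The tin at (443,176) is clear of the fingers.

```bash
python3 - <<'E'
from h import *
print(onz('w4',334,187,.076),tri(('w4',334,187),('top0',275+334/3.7,125+191/3.7)),onz('w4',329.5,173,.004))
E
echo '[[[1,0,0.006,0.1,0.0125],[1,0,0.006,0.2,0.0125],[1,0,0.006,0.28,0.0125],[1,0,0.006,0.33,0.0125],[1,0,0.006,0.33,0.0125],[0,0,0.006,0.33,0.0125],[0,0,0.006,0.33,0.0125],[0,0,0.006,0.33,0.0125],[0,0,0.006,0.33,0.0125],[0,0,0.006,0.33,0.0125]]]' > next.json && python3 nudge.py next.json 12
```

```text
[ 0.62867397 -0.11872195  0.076     ] (array([ 0.62771366, -0.12314211,  0.05387388]), np.float64(0.001262212718642186)) [ 0.62537107 -0.1202041   0.004     ]
time_s: 6.8
ee_pos: [0.6261, -0.1204, 0.0385]
orientation: [0.002, 0.77, 0.638, 0.001]
ft_force: [1.5, -0.4, 7.4]
width: 0.753
gripper_force: 12.0
```

Scaled: -0.02 m / 0.5 = -0.04.

```bash
echo '[[[1,0,0,0,0],[1,0,0,0,0],[1,0,0,0,0],[1,0,0,-0.04,0],[1,0,0,-0.04,0],[0,0,0,-0.04,0],[0,0,0,-0.04,0],[0,0,0,-0.04,0],[0,0,0,-0.04,0],[0,0,0,-0.04,0]]]' > next.json && python3 nudge.py next.json 12;  python3 -c "
from h import *
to(.6235,-.1202,.035,-.19)"
```

```text
time_s: 7.8
ee_pos: [0.6239, -0.1199, 0.0561]
orientation: [-0.0, 0.77, 0.638, -0.0]
ft_force: [0.2, 0.3, -0.5]
width: 0.749
gripper_force: 12.0
d [-0.0003 -0.0004  0.0211] turn 0.002 | at [ 0.6239 -0.1199  0.0561] hy -0.188 j6 -0.0 t 7.8 tilt [-0.001  0.   ] w 0.749 F [ 0.2  0.3 -0.5]
```

Scaled: -0.09 m / 0.5 = -0.18, -0.05 m / 0.5 = -0.1.

```bash
echo '[[[0,0,0,-0.04,0],[0,0,0,-0.1,0],[0,0,0,-0.18,0],[0,0,0,-0.18,0]]]' > next.json && python3 nudge.py next.json 12;  python3 -c "
from h import *
to(.495,.169,.145,-.19)"
```

```text
time_s: 8.2
ee_pos: [0.627, -0.1205, 0.1515]
orientation: [0.003, 0.77, 0.638, 0.002]
ft_force: [0.2, -0.3, -1.9]
width: 0.75
gripper_force: 12.0
d [ 0.2598 -0.1838  0.0051] turn 0.002 | at [ 0.627  -0.1205  0.1515] hy -0.188 j6 -0.0 t 8.2 tilt [ 0.007 -0.001] w 0.75 F [ 0.2 -0.3 -1.9]
```

```bash
echo '[[[0,0.04,-0.028,0,0],[0,0.1,-0.07,0,0],[0,0.17,-0.12,0,0],[0,0.24,-0.17,0,0],[0,0.31,-0.22,0,0],[0,0.38,-0.268,0,0],[0,0.44,-0.31,0,0],[0,0.49,-0.346,0,0],[0,0.52,-0.368,0,0],[0,0.52,-0.368,0,0]]]' > next.json && python3 nudge.py next.json 12;  python3 -c "
from h import *
to(.515,.273,.145,-.19);shot('wrist','w5');shot('scene','s5')
a=cv2.imread('pics/s5.png')[90:290,240:480];b=cv2.imread('pics/w5.png')
cv2.imwrite('pics/m5.png',np.vstack([cv2.resize(b,(480,300)),cv2.resize(a,(480,300))]))"
```

```text
time_s: 9.2
ee_pos: [0.4902, 0.1713, 0.1456]
orientation: [-0.001, 0.77, 0.639, -0.001]
ft_force: [1.3, 0.3, -1.9]
width: 0.752
gripper_force: 12.0
d [0.1046 0.0057 0.0005] turn 0.005 | at [0.4902 0.1713 0.1456] hy -0.185 j6 0.52 t 9.2 tilt [-0.002 -0.   ] w 0.752 F [ 1.3  0.3 -1.9]
```

View pics/m5.png

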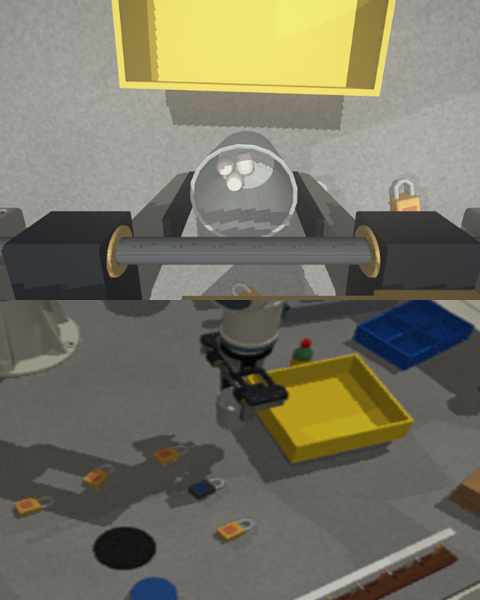

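The wrist view shows the cup held upright by its rim, three pieces inside, and the near tub wall running from (163,116) to (507,127) at full scale. The bare mat is visible in the scene view.

Run:
```python
from h import *
a=onz('w5',163,116,.105);b=onz('w5',507,127,.105);print(a,b,np.arctan2(*(b-a)[1::-1]))
s=telemetry.read_state();u=(b-a)/np.linalg.norm(b-a);n=np.array([-u[1],u[0]]);print('d',(np.array(s['ee_pos'])-a)[:2]@n)
# mat centre from scene shot
im=cv2.imread('pics/s5.png').max(2);m=np.zeros_like(im);m[240:300,270:330]=(im[240:300,270:330]<40)*255
ct=max(cv2.findContours(m,0,2)[0],key=cv2.contourArea);e=cv2.fitEllipse(ct);print(e,onz('s5',*e[0],.004))
```

```text
[0.40587903 0.25481583 0.105     ] [0.60969398 0.21027944 0.105     ] -0.21513230858402116
d -0.06502218499408721
((301.827880859375, 255.15072631835938), (27.136137008666992, 29.758861541748047), 80.81497955322266) [ 0.62668832 -0.1224111   0.004     ]
```

Units first: shifts go in shares of 0.5 m and turns go in shares of 2 rad. So 0.105 m / 0.5 = 0.21, 0.05 m / 0.5 = 0.1, 0.027 rad / 2 = 0.0135.

```bash
echo '[[[0,0.04,0,0,0.0135],[0,0.07,0,0,0.0135],[0,0.1,0,0,0.0135],[0,0.12,0,0,0.0135],[0,0.14,0,0,0.0135],[0,0.16,0,0,0.0135],[0,0.18,0,0,0.0135],[0,0.2,0,0,0.0135],[0,0.21,0,0,0.0135],[0,0.21,0,0,0.0135]]]' > next.json && python3 nudge.py next.json 10;  python3 -c "
from h import *
to(.515,.273,.145,-.215);shot('wrist','w6');shot('scene','s6')
a=cv2.imread('pics/s6.png')[90:290,240:480];b=cv2.imread('pics/w6.png')
cv2.imwrite('pics/m6.png',np.vstack([cv2.resize(b,(480,300)),cv2.resize(a,(480,300))]))"
```

```text
time_s: 10.3
ee_pos: [0.5118, 0.2739, 0.1467]
orientation: [-0.0, 0.779, 0.627, 0.0]
ft_force: [-0.7, 0.3, 0.5]
width: 0.753
gripper_force: 10.0
d [-0.0002  0.0033  0.0017] turn 0.001 | at [0.5118 0.2739 0.1467] hy -0.214 j6 0.7 t 10.3 tilt [0.    0.001] w 0.753 F [-0.7  0.3  0.5]
```

View pics/m6.png

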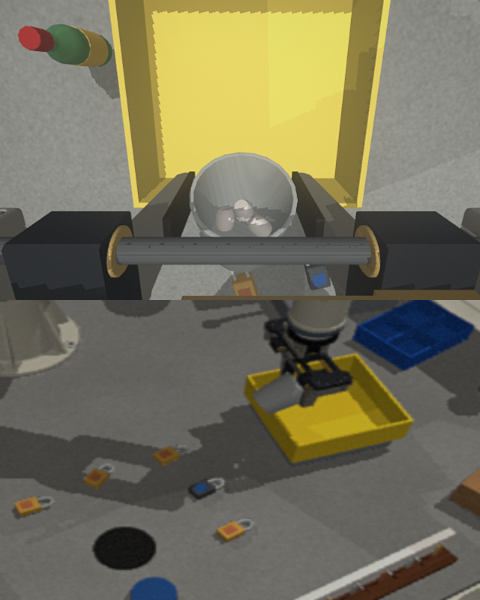

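The cup is tilting over the wall as planned, about 60° in the scene view, with the pieces still inside. I'll lower it to tip further.

Scaled: 0.048 m / 0.5 = 0.096, 0.045 m / 0.5 = 0.09.

```bash
echo '[[[0,0,0,0.02,0],[0,0,0,0.04,0],[0,0,0,0.06,0],[0,0,0,0.08,0],[0,0,0,0.09,0],[0,0,0,0.096,0],[0,0,0,0.096,0],[0,0,0,0.096,0],[0,0,0,0.096,0],[0,0,0,0.096,0]]]' > next.json && python3 nudge.py next.json 10;  python3 -c "
from h import *
to(.515,.273,.145,-.215);shot('wrist','w7');shot('scene','s7')
a=cv2.imread('pics/s7.png')[90:290,240:480];b=cv2.imread('pics/w7.png')
cv2.imwrite('pics/m7.png',np.vstack([cv2.resize(b,(480,300)),cv2.resize(a,(480,300))]))"
```

```text
time_s: 11.4
ee_pos: [0.5125, 0.2748, 0.0987]
orientation: [-0.001, 0.779, 0.627, 0.002]
ft_force: [0.9, 10.6, 3.8]
width: 0.754
gripper_force: 10.1
d [-0.0011  0.0029 -0.0463] turn -0.001 | at [0.5125 0.2748 0.0987] hy -0.216 j6 0.7 t 11.4 tilt [0.002 0.003] w 0.754 F [ 0.9 10.6  3.8]
```

View pics/m7.png

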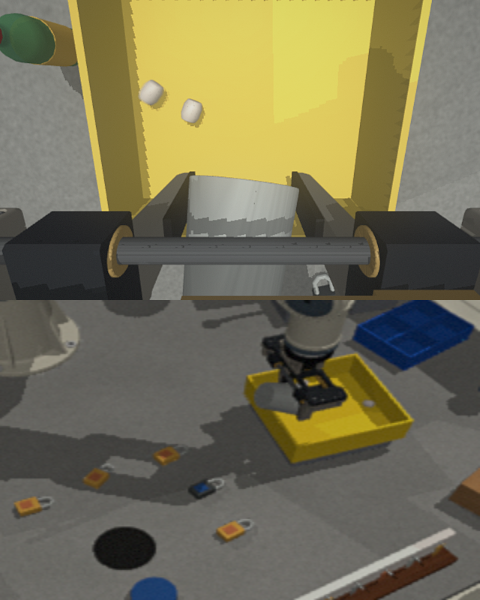

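Two pieces lie in the tub, at about (152,93) and (192,111), and the cup is past horizontal. I'll shake it, then lift and check by numbers.

Scaled: -0.008 m / 0.5 = -0.016, -0.004 m / 0.5 = -0.008.

```bash
echo '[[[0,-0.016,0,0,0],[0,0.008,0,-0.008,0],[0,-0.016,0,0,0],[0,0.008,0,-0.008,0],[0,0,0,0,0],[0,0,0,0,0],[0,0,0,0,0]]]' > next.json && python3 nudge.py next.json 10
cat >> h.py <<'E'
def blobs(f,z=.055):
    im=cv2.imread(f'pics/{f}.png'); h=cv2.cvtColor(im,cv2.COLOR_BGR2HSV); m=cv2.inRange(h,(0,0,120),(180,75,255))
    c=np.array([.528,.332]); e=np.array([np.cos(-.2),np.sin(-.2)]); n=np.array([-e[1],e[0]])
    N,l,st,ce=cv2.connectedComponentsWithStats(m)
    for i in range(1,N):
        X=onz(f,*ce[i],z); a,b=(X[:2]-c)@e,(X[:2]-c)@n
        if abs(a)<.105 and abs(b)<.105 and st[i,4]>15: print(f,'white',np.round(ce[i]),st[i,4],'tub',round(a,3),round(b,3))
E
echo '[[[0,-0.04,0,-0.06,0],[0,-0.08,0,-0.14,0],[0,-0.12,0,-0.2,0],[0,-0.16,0,-0.24,0],[0,-0.18,0,-0.24,0],[0,-0.18,0,-0.24,0],[0,-0.18,0,-0.24,0]]]' > next.json && python3 nudge.py next.json 4
python3 -c "
from h import *
to(.515,.273,.145,-.215);shot('wrist','w8');shot('scene','s8');shot('top','t8')
for f in ('w7','w8','s8','t8'): blobs(f)
g=lambda f:cv2.imread('pics/'+f+'.png',0)[170:330,240:410].astype(float)
print([np.abs(g(f)-g('w5')).mean() for f in ('w6','w7','w8')])"
```

```text
time_s: 12.2
ee_pos: [0.5119, 0.2734, 0.0986]
orientation: [0.0, 0.779, 0.627, 0.0]
ft_force: [1.3, 3.7, -0.6]
width: 0.732
gripper_force: 9.9
time_s: 12.9
ee_pos: [0.4916, 0.1849, 0.217]
orientation: [-0.0, 0.779, 0.627, -0.001]
ft_force: [0.5, 0.2, -2.0]
width: 0.742
gripper_force: 4.0
d [0.0912 0.0042 0.0719] turn -0.0 | at [0.4916 0.1849 0.217 ] hy -0.215 j6 0.57 t 12.9 tilt [-0.002 -0.001] w 0.742 F [ 0.5  0.2 -2. ]
w7 white [201. 123.] 722 tub -0.08 0.004
w7 white [255. 148.] 666 tub -0.047 -0.011
w7 white [323. 272.] 9212 tub -0.006 -0.098
w8 white [237.  10.] 600 tub -0.082 0.003
s8 white [392. 146.] 30 tub -0.084 0.008
t8 white [228. 220.] 30 tub -0.003 -0.068
t8 white [221. 226.] 25 tub -0.023 -0.052
t8 white [239. 230.] 17 tub -0.025 -0.105
[np.float64(28.020845588235293), np.float64(33.1370955882353), np.float64(25.584448529411766)]
```

```bash
python3 -c "
import cv2,numpy as np
a=cv2.imread('pics/t8.png')[150:290,140:364];b=cv2.imread('pics/w8.png');c=cv2.imread('pics/s8.png')[100:240,300:460]
o=np.vstack([np.hstack([b[:,:,:],]),]);o=cv2.resize(b,(480,300));a=cv2.resize(a,(480,300),interpolation=2);c=cv2.resize(c,(320,280),interpolation=2)
k=np.zeros((600,800,3),np.uint8);k[:300,:480]=o;k[300:,:480]=a;k[:280,480:]=c
cv2.imwrite('pics/m8.png',k)"
```

```text
(no output)
```

View pics/m8.png

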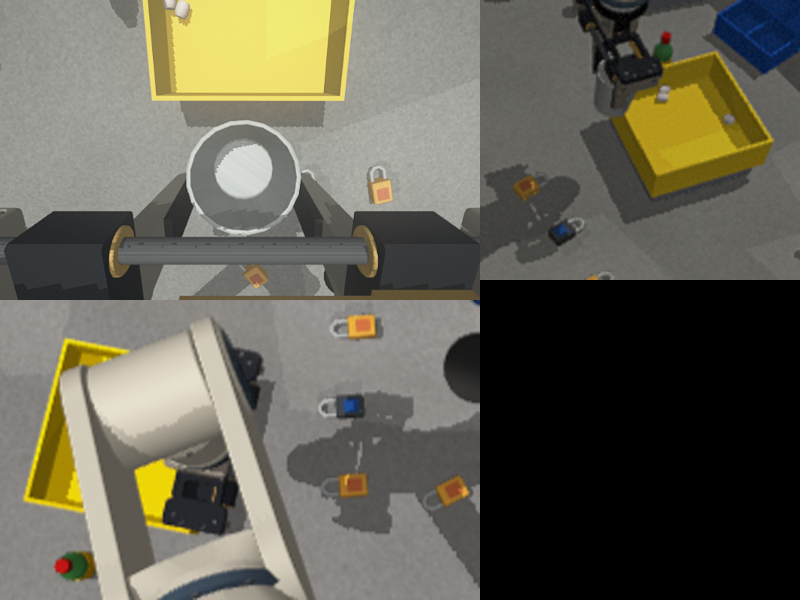

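The cup is upright and empty, and three pieces are in the tub: two near the near-left corner and one at (728,118) in the scene crop. The cup has slid about 14 mm up in the grip. I'll work out its axis relative to the tool and go back to the mat.

Run:
```python
from h import *
s=telemetry.read_state(); p=np.array(s['ee_pos']); M=R.from_quat(np.array(s['orientation'])[[1,2,3,0]]).as_matrix()
# cup pose from ellipses: rim (187..300,122..234) ; inner floor (215..272,140..198) in 3/4 scale
k=4/3
for nm,f,u,v,du,D in (('rim8','w8',243.5,178,113,.07),('rim5','w5',244,191.5,104,.07),('floor8','w8',243.5,169,57,.0506)):
    d=np.load(f'pics/{f}.npz'); z=339.7*D/(du*k); P,r=ray(f,u*k,v*k); X=P+r*z/( (R.from_quat(d['a'].ravel()[[1,2,3,0]]).as_matrix()[:,2])@r)
    print(nm,np.round(X,4),np.round(M.T@(X-p),4) if f=='w8' else np.round(X-np.array([.4902,.1713,.1456]),4))
to(.6243,-.122,.2,-.19)
```

```text
rim8 [0.4941 0.1989 0.2399] [ 0.0135 -0.0008 -0.0226]
rim5 [0.49   0.1716 0.1582] [-0.0002  0.0003  0.0126]
floor8 [0.4902 0.1807 0.1741] [-0.005  -0.0006  0.0431]
d [-0.2723  0.1947  0.0172] turn -0.024 | at [0.492  0.1855 0.2173] hy -0.214 j6 0.57 t 13.05 tilt [-0.002 -0.001] w 0.737 F [-0.4  0.4 -1.7]
```

Scaled: -0.282 m / 0.5 = -0.564, -0.19 m / 0.5 = -0.38.

```bash
echo '[[[0,-0.04,0.028,0,0],[0,-0.1,0.07,0,0],[0,-0.17,0.12,0,0],[0,-0.24,0.17,0,0],[0,-0.31,0.22,0,0],[0,-0.38,0.266,0,0],[0,-0.44,0.31,0,0],[0,-0.5,0.35,0,0],[0,-0.54,0.376,0,0],[0,-0.564,0.392,0,0]]]' > next.json && python3 nudge.py next.json;echo '[[[0,0,0,0,0],[0,0,0,0.06,0],[0,0,0,0.12,0],[0,0,0,0.18,0],[0,0,0,0.24,0],[0,0,0,0.24,0],[0,0,0,0.24,0]]]' > next.json && python3 nudge.py next.json; python3 -c "
from h import *
to(.6224,-.132,.055,-.19)"
```

```text
time_s: 14.05
ee_pos: [0.6243, -0.1336, 0.2174]
orientation: [-0.0, 0.779, 0.627, -0.0]
ft_force: [-0.9, -0.1, -1.1]
width: 0.738
gripper_force: 4.0
time_s: 14.75
ee_pos: [0.6235, -0.1311, 0.0987]
orientation: [-0.001, 0.779, 0.628, -0.0]
ft_force: [-0.1, -0.8, -1.1]
width: 0.735
gripper_force: 4.0
d [-0.0011 -0.0009  0.0437] turn -0.024 | at [ 0.6235 -0.1311  0.0987] hy -0.214 j6 0.0 t 14.75 tilt [-0.001  0.   ] w 0.735 F [-0.1 -0.8 -1.1]
```

Scaled: 0.045 m / 0.5 = 0.09, 0.04 m / 0.5 = 0.08.

```bash
echo '[[[0,0,0,0.04,0],[0,0,0,0.07,0],[0,0,0,0.08,0],[0,0,0,0.09,0],[0,0,0,0.09,0]]]' > next.json && python3 nudge.py next.json; echo '[[[0,0,0,0.008,0],[0,0,0,0.008,0],[0,0,0,0.008,0]]]' > next.json && python3 nudge.py next.json
```

```text
time_s: 15.25
ee_pos: [0.6238, -0.1322, 0.0536]
orientation: [-0.0, 0.779, 0.627, -0.0]
ft_force: [0.8, -1.0, -1.0]
width: 0.736
gripper_force: 4.0
time_s: 15.55
ee_pos: [0.6244, -0.1325, 0.0502]
orientation: [0.001, 0.779, 0.627, 0.0]
ft_force: [0.5, -0.9, 2.5]
width: 0.737
gripper_force: 4.0
```

Scaled: 0.006 m / 0.5 = 0.012, 0.003 m / 0.5 = 0.006.

```bash
echo '[[[0,0,0,0.006,0],[0,0,0,0.012,0],[0,0,0,0.012,0]]]' > next.json && python3 nudge.py next.json; echo '[[[0,0,0,0.008,0],[0,0,0,0.008,0],[0.76,0,0,0.008,0],[0.8,0,0,0.008,0],[0.85,0,0,0.008,0],[0.95,0,0,0.008,0],[1,0,0,0.008,0],[1,0,0,0.008,0]]]' > next.json && python3 nudge.py next.json; echo '[[[1,0,0,-0.1,0],[1,0,0,-0.2,0],[1,0,0,-0.26,0],[1,0,0,-0.26,0],[1,0,0,-0.26,0]]]' > next.json && python3 nudge.py next.json;python3 -c "
from h import *
to(.6224,-.132,.055,-.19);shot('wrist','w9')"
```

```text
time_s: 15.85
ee_pos: [0.6243, -0.1327, 0.044]
orientation: [0.001, 0.779, 0.627, 0.0]
ft_force: [-0.1, -1.6, 3.5]
width: 0.74
gripper_force: 4.0
time_s: 16.65
ee_pos: [0.6238, -0.1322, 0.0395]
orientation: [-0.0, 0.779, 0.627, -0.0]
ft_force: [0.4, -0.3, -0.4]
width: 0.999
gripper_force: 0.0
time_s: 17.15
ee_pos: [0.624, -0.1323, 0.1701]
orientation: [0.0, 0.779, 0.627, 0.0]
ft_force: [0.1, -0.2, -0.6]
width: 1.003
gripper_force: 0.0
d [-0.     -0.0017  0.1151] turn -0.025 | at [ 0.624  -0.1323  0.1701] hy -0.215 j6 0.0 t 17.15 tilt [ 0.001 -0.   ] w 1.003 F [ 0.1 -0.2 -0.6]
```

View pics/w9.png

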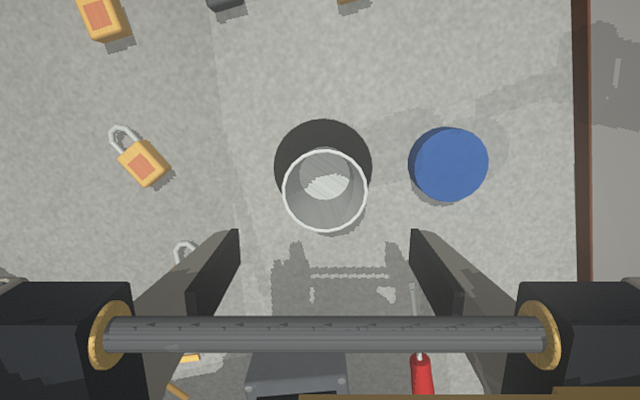

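The cup stands upright and empty, rim centre (325,190), on the mat, whose centre is at about (323,168).

Run:
```python
from h import *
c=onz('w9',325.5,190.5,.076);m=onz('w9',323,168,.004);print(c,m,c-m)
p=[(u,v) for u,v in ((.0,.0),)]
c4=onz('w4',334,187,.076);m4=onz('w4',329.5,173,.004);print('orig',c4-m4)
to(.4579,-.2101,.12,0)
# fresh padlock labels from top
shot('top','t9'); im=cv2.imread('pics/t9.png'); h=cv2.cvtColor(im,cv2.COLOR_BGR2HSV)
m=cv2.inRange(h,(3,120,100),(25,255,255)); n,l,st,ce=cv2.connectedComponentsWithStats(m)
for i in range(1,n):
    if 60<st[i,4]<500 and 270<ce[i][0]<420 and 140<ce[i][1]<270:
        ct=cv2.findContours((l==i).astype('u1'),0,2)[0][0]; r=cv2.minAreaRect(ct); print(np.round(ce[i],1),st[i,4],onz('t9',*ce[i],.018),np.round(r[1],1),round(r[2],1))
```

```text
[ 0.62584008 -0.12613357  0.076     ] [ 0.62480219 -0.1210889   0.004     ] [ 0.00103788 -0.00504468  0.072     ]
orig [0.00330291 0.00148215 0.072     ]
d [-0.1114 -0.1448  0.049 ] turn -0.215 | at [ 0.6232 -0.1321  0.1689] hy -0.215 j6 0.0 t 17.2 tilt [-0.001  0.   ] w 1.0 F [-0.7 -0.4 -0.1]
[308.3 162. ] 138 [0.68157835 0.03962146 0.018     ] [10. 13.] 90.0
[304.4 236.1] 142 [0.46506437 0.0547154  0.018     ] [10. 13.] 90.0
```

```bash
cat >> h.py <<'E'
def lock(f,x0,y0,z=.02,rad=.04):
    """brass padlock nearest expected place in wrist shot f: label centre, block yaw (tool y heading to close along)"""
    im=cv2.imread(f'pics/{f}.png'); h=cv2.cvtColor(im,cv2.COLOR_BGR2HSV)
    m=cv2.inRange(h,(4,90,120),(16,200,255)); m=cv2.morphologyEx(m,cv2.MORPH_OPEN,np.ones((3,3)))
    for ct in cv2.findContours(m,0,2)[0]:
        if cv2.contourArea(ct)<60: continue
        r=cv2.minAreaRect(ct); X=onz(f,*r[0],z)
        if np.hypot(X[0]-x0,X[1]-y0)<rad:
            B=[onz(f,*p,z) for p in cv2.boxPoints(r)]; e=[B[1]-B[0],B[2]-B[1]]; L=[np.linalg.norm(k) for k in e]
            print(f,'label',np.round(X,4),'px',np.round(r[0]),'sides',np.round(L,4),'headings',[round((np.arctan2(k[1],k[0])+np.pi/2)%np.pi-np.pi/2,3) for k in e])
E
echo '[[[0.6,-0.222,-0.29,0,-0.0525],[0.6,-0.222,-0.29,0,-0.0525],[0.6,-0.222,-0.29,0,-0.0525],[0.6,-0.222,-0.29,0,-0.0525],[0.6,-0.222,-0.29,0,-0.0525],[0.6,-0.222,-0.29,0,-0.0525]]]' > next.json && python3 nudge.py next.json 20
python3 - <<'E'
from h import *
to(.4579,-.2101,.006,-.11);shot('wrist','wa');
lock('w9',.457,-.082);lock('wa',.458,-.21)
# label triangulation check of height
for r in ((186,0),): pass
E
```

```text
time_s: 17.85
ee_pos: [0.458, -0.2099, 0.1688]
orientation: [-0.001, 0.745, 0.667, -0.0]
ft_force: [0.6, -0.3, -0.2]
width: 0.602
gripper_force: 0.0
d [-3.000e-04  1.000e-04  1.628e-01] turn -0.001 | at [ 0.458  -0.2099  0.1688] hy -0.111 j6 -0.32 t 17.85 tilt [-0.001  0.001] w 0.602 F [ 0.6 -0.3 -0.2]
w9 label [ 0.4561 -0.0798  0.02  ] px [141. 166.] sides [0.0184 0.0203] headings [np.float64(0.439), np.float64(-1.166)]
wa label [ 0.4599 -0.2096  0.02  ] px [327. 182.] sides [0.0172 0.0188] headings [np.float64(-0.11), np.float64(1.47)]
```

Scaled: 0.163 m / 0.5 = 0.326, 0.05 m / 0.5 = 0.1.

```bash
echo '[[[0.6,0,0.002,0.1,0],[0.6,0,0.002,0.2,0],[0.6,0,0.002,0.28,0],[0.6,0,0.002,0.326,0],[0.6,0,0.002,0.326,0],[0,0,0.002,0.326,0],[0,0,0.002,0.326,0],[0,0,0.002,0.326,0]]]' > next.json && python3 nudge.py next.json 30; echo '[[[0,0,0,-0.1,0],[0,0,0,-0.2,0],[0,0,0,-0.3,0],[0,0,0,-0.38,0],[0,0,0,-0.38,0]]]' > next.json && python3 nudge.py next.json; python3 -c "
from h import *
to(.561,.269,.2,-.2)"
```

```text
time_s: 18.7
ee_pos: [0.4606, -0.2102, 0.0079]
orientation: [0.001, 0.745, 0.667, 0.0]
ft_force: [-0.2, 0.1, -0.4]
width: 0.362
gripper_force: 0.0
time_s: 19.2
ee_pos: [0.4627, -0.2114, 0.2033]
orientation: [0.005, 0.745, 0.667, 0.002]
ft_force: [0.4, -0.7, -1.7]
width: 0.317
gripper_force: 30.0
d [0.4883 0.045  0.002 ] turn 0.09 | at [ 0.4627 -0.2114  0.2033] hy -0.11 j6 -0.32 t 19.2 tilt [ 0.01  -0.005] w 0.317 F [ 0.4 -0.7 -1.7]
```

Scaled: 0.488 m / 0.5 = 0.976, 0.045 m / 0.5 = 0.09, 0.09 rad / 2 = 0.045.

```bash
echo '[[[0,0.976,0.09,0,0.045],[0,0.976,0.09,0,0.045],[0,0.976,0.09,0,0.045],[0,0.976,0.09,0,0.045],[0,0.976,0.09,0,0.045],[0,0.976,0.09,0,0.045],[0,0.976,0.09,0,0.045],[0,0.976,0.09,0,0.045],[0,0.976,0.09,0,0.045],[0,0.976,0.09,0,0.045]]]' > next.json && python3 nudge.py next.json; python3 -c "
from h import *
to(.561,.269,.075,-.2)"
```

```text
time_s: 20.2
ee_pos: [0.5573, 0.2729, 0.1962]
orientation: [-0.0, 0.774, 0.633, 0.0]
ft_force: [0.8, -0.1, -0.8]
width: 0.317
gripper_force: 30.0
d [-0.0031  0.0044  0.1212] turn 0.001 | at [0.5573 0.2729 0.1962] hy -0.199 j6 0.65 t 20.2 tilt [-0.  0.] w 0.317 F [ 0.8 -0.1 -0.8]
```

Scaled: 0.12 m / 0.5 = 0.24, 0.1 m / 0.5 = 0.2.

```bash
echo '[[[0,-0.006,0.008,0.1,0],[0,-0.006,0.008,0.2,0],[0,-0.006,0.008,0.24,0],[0,-0.006,0.008,0.24,0],[0.5,-0.006,0.008,0.24,0],[0.5,-0.006,0.008,0.24,0],[0.5,-0.006,0.008,0.24,0],[0.6,-0.006,0.008,0.1,0],[0.6,-0.006,0.008,0,0],[0.6,-0.006,0.008,0,0]]]' > next.json && python3 nudge.py next.json; python3 -c "
from h import *
to(.4565,-.081,.17,.455)"
```

```text
time_s: 21.2
ee_pos: [0.5635, 0.2676, 0.2031]
orientation: [0.001, 0.774, 0.633, 0.004]
ft_force: [0.7, 0.3, 0.6]
width: 0.601
gripper_force: 0.0
d [-0.363  -0.0358  0.031 ] turn -0.655 | at [0.5635 0.2676 0.2031] hy -0.2 j6 0.64 t 21.2 tilt [0.008 0.004] w 0.601 F [0.7 0.3 0.6]
```

Scaled: -0.363 m / 0.5 = -0.726, -0.036 m / 0.5 = -0.072, -0.655 rad / 2 = -0.3275.

```bash
echo '[[[0.6,-0.726,-0.072,0,-0.3275],[0.6,-0.726,-0.072,0,-0.3275],[0.6,-0.726,-0.072,0,-0.3275],[0.6,-0.726,-0.072,0,-0.3275],[0.6,-0.726,-0.072,0,-0.3275],[0.6,-0.726,-0.072,0,-0.3275],[0.6,-0.726,-0.072,0,-0.3275],[0.6,-0.726,-0.072,0.062,-0.3275],[0.6,-0.726,-0.072,0.062,-0.3275],[0.6,-0.726,-0.072,0.062,-0.3275]]]' > next.json && python3 nudge.py next.json; python3 -c "
from h import *
to(.4565,-.081,.006,.455);shot('wrist','wb');lock('wb',.457,-.082,rad=.1)"
```

```text
time_s: 22.2
ee_pos: [0.4539, -0.0822, 0.1665]
orientation: [0.0, 0.53, 0.848, 0.0]
ft_force: [-0.3, 0.3, 0.6]
width: 0.599
gripper_force: 0.0
d [-0.      0.0027  0.1605] turn -0.001 | at [ 0.4539 -0.0822  0.1665] hy 0.454 j6 -0.64 t 22.2 tilt [0.001 0.   ] w 0.599 F [-0.3  0.3  0.6]
wb label [ 0.4561 -0.0792  0.02  ] px [328. 182.] sides [0.0171 0.0196] headings [np.float64(0.455), np.float64(-1.106)]
```

Scaled: 0.16 m / 0.5 = 0.32, 0.003 m / 0.5 = 0.006.

```bash
echo '[[[0.6,0.002,0.006,0.1,0],[0.6,0.002,0.006,0.2,0],[0.6,0.002,0.006,0.28,0],[0.6,0.002,0.006,0.32,0],[0.6,0.002,0.006,0.32,0],[0,0.002,0.006,0.32,0],[0,0.002,0.006,0.32,0],[0,0.002,0.006,0.32,0],[0,0.002,0.006,0.32,0]]]' > next.json && python3 nudge.py next.json 30; echo '[[[0,0,0,-0.1,0],[0,0,0,-0.2,0],[0,0,0,-0.3,0],[0,0,0,-0.38,0],[0,0,0,-0.38,0]]]' > next.json && python3 nudge.py next.json; python3 -c "
from h import *
to(.578,.352,.2,-.2)"
```

```text
time_s: 23.15
ee_pos: [0.4572, -0.08, 0.007]
orientation: [0.001, 0.529, 0.848, 0.001]
ft_force: [0.1, 1.5, 9.4]
width: 0.323
gripper_force: 30.0
time_s: 23.65
ee_pos: [0.4592, -0.0806, 0.2015]
orientation: [0.005, 0.529, 0.848, 0.002]
ft_force: [0.6, -0.1, -1.1]
width: 0.32
gripper_force: 30.0
d [0.3365 0.2968 0.002 ] turn 0.655 | at [ 0.4592 -0.0806  0.2015] hy 0.455 j6 -0.63 t 23.65 tilt [ 0.01  -0.002] w 0.32 F [ 0.6 -0.1 -1.1]
```

Scaled: 0.336 m / 0.5 = 0.672, 0.297 m / 0.5 = 0.594, 0.655 rad / 2 = 0.3275.

```bash
echo '[[[0,0.672,0.594,0,0.3275],[0,0.672,0.594,0,0.3275],[0,0.672,0.594,0,0.3275],[0,0.672,0.594,0,0.3275],[0,0.672,0.594,0,0.3275],[0,0.672,0.594,0,0.3275],[0,0.672,0.594,0,0.3275],[0,0.672,0.594,0,0.3275],[0,0.672,0.594,0,0.3275],[0,0.672,0.594,0,0.3275]]]' > next.json && python3 nudge.py next.json; echo '[[[0,0,0,0,0],[0,0,0,0,0]]]' > next.json && python3 nudge.py next.json; python3 -c "
from h import *
to(.578,.352,.075,-.2)"
```

```text
time_s: 24.65
ee_pos: [0.5749, 0.3562, 0.1944]
orientation: [-0.0, 0.774, 0.634, 0.0]
ft_force: [0.1, -1.0, -1.1]
width: 0.321
gripper_force: 30.0
time_s: 24.85
ee_pos: [0.5741, 0.352, 0.1943]
orientation: [0.0, 0.774, 0.633, -0.001]
ft_force: [-0.1, -0.9, -1.7]
width: 0.321
gripper_force: 30.0
d [0.001  0.004  0.1193] turn 0.001 | at [0.5741 0.352  0.1943] hy -0.199 j6 0.75 t 24.85 tilt [-0.002 -0.001] w 0.321 F [-0.1 -0.9 -1.7]
```

Scaled: 0.119 m / 0.5 = 0.238, 0.1 m / 0.5 = 0.2.

```bash
echo '[[[0,0,0,0.1,0],[0,0,0,0.2,0],[0,0,0,0.238,0],[0,0,0,0.238,0],[0.5,0,0,0.238,0],[0.5,0,0,0.238,0],[0.5,0,0,0.238,0],[0.6,0,0,0.1,0],[0.6,0,0,0,0],[0.6,0,0,0,0]]]' > next.json && python3 nudge.py next.json; python3 -c "
from h import *
to(.4645,.0525,.17,0.013)"
```

```text
time_s: 25.85
ee_pos: [0.5774, 0.3539, 0.2025]
orientation: [0.001, 0.774, 0.633, 0.004]
ft_force: [0.4, 0.8, 0.4]
width: 0.598
gripper_force: 0.0
d [-0.318  -0.051   0.0303] turn -0.213 | at [0.5774 0.3539 0.2025] hy -0.2 j6 0.75 t 25.85 tilt [0.007 0.005] w 0.598 F [0.4 0.8 0.4]
```

Scaled: -0.318 m / 0.5 = -0.636, -0.051 m / 0.5 = -0.102, -0.213 rad / 2 = -0.1065.

```bash
echo '[[[0.6,-0.636,-0.102,0,-0.1065],[0.6,-0.636,-0.102,0,-0.1065],[0.6,-0.636,-0.102,0,-0.1065],[0.6,-0.636,-0.102,0,-0.1065],[0.6,-0.636,-0.102,0,-0.1065],[0.6,-0.636,-0.102,0,-0.1065],[0.6,-0.636,-0.102,0,-0.1065],[0.6,-0.636,-0.102,0.05,-0.1065],[0.6,-0.636,-0.102,0.05,-0.1065],[0.6,-0.636,-0.102,0.05,-0.1065]]]' > next.json && python3 nudge.py next.json; python3 -c "
from h import *
to(.4645,.0525,.006,.013);shot('wrist','wc');lock('wc',.4645,.0525,rad=.1)"
```

```text
time_s: 26.85
ee_pos: [0.4621, 0.051, 0.1715]
orientation: [0.0, 0.702, 0.712, 0.0]
ft_force: [0.2, 0.6, 0.3]
width: 0.6
gripper_force: 0.0
d [0.0015 0.0023 0.1655] turn 0.0 | at [0.4621 0.051  0.1715] hy 0.013 j6 0.09 t 26.85 tilt [0.001 0.   ] w 0.6 F [0.2 0.6 0.3]
wc label [0.4658 0.0524 0.02  ] px [328. 181.] sides [0.0183 0.0199] headings [np.float64(0.014), np.float64(-1.545)]
```

Scaled: 0.165 m / 0.5 = 0.33, 0.14 m / 0.5 = 0.28.

```bash
echo '[[[0.6,0.002,0.006,0.1,0],[0.6,0.002,0.006,0.2,0],[0.6,0.002,0.006,0.28,0],[0.6,0.002,0.006,0.33,0],[0.6,0.002,0.006,0.33,0],[0,0.002,0.006,0.33,0],[0,0.002,0.006,0.33,0],[0,0.002,0.006,0.33,0],[0,0.002,0.006,0.33,0]]]' > next.json && python3 nudge.py next.json 30; echo '[[[0,0,0,-0.1,0],[0,0,0,-0.2,0],[0,0,0,-0.3,0],[0,0,0,-0.38,0],[0,0,0,-0.38,0]]]' > next.json && python3 nudge.py next.json; python3 -c "
from h import *
to(.49,.37,.2,-.2)"
```

```text
time_s: 27.8
ee_pos: [0.4662, 0.0521, 0.0071]
orientation: [0.001, 0.702, 0.712, 0.001]
ft_force: [-1.1, 1.0, 9.3]
width: 0.324
gripper_force: 29.7
time_s: 28.3
ee_pos: [0.4682, 0.0522, 0.2016]
orientation: [0.003, 0.702, 0.712, 0.004]
ft_force: [0.3, 0.4, -2.4]
width: 0.322
gripper_force: 29.7
d [0.3175 0.0259 0.0022] turn 0.213 | at [0.4682 0.0522 0.2016] hy 0.013 j6 0.09 t 28.3 tilt [0.011 0.001] w 0.322 F [ 0.3  0.4 -2.4]
```

Scaled: 0.317 m / 0.5 = 0.634, 0.024 m / 0.5 = 0.048, 0.213 rad / 2 = 0.1065.

```bash
echo '[[[0,0.634,0.048,0,0.1065],[0,0.634,0.048,0,0.1065],[0,0.634,0.048,0,0.1065],[0,0.634,0.048,0,0.1065],[0,0.634,0.048,0,0.1065],[0,0.634,0.048,0,0.1065],[0,0.634,0.048,0,0.1065],[0,0.634,0.048,0,0.1065],[0,0.634,0.048,0,0.1065]]]' > next.json && python3 nudge.py next.json; echo '[[[0,0,0,0.1,0],[0,0,0,0.2,0],[0,0,0,0.234,0],[0,0,0,0.234,0],[0.5,0,0,0.234,0],[0.5,0,0,0.234,0],[0.5,0,0,0.234,0],[0.6,0,0,0.1,0],[0.6,0,0,0,0],[0.6,0,0,0,0]]]' > next.json && python3 nudge.py next.json; python3 -c "
from h import *
to(.682,.037,.17,0.016)"
```

```text
time_s: 29.2
ee_pos: [0.4838, 0.3688, 0.1945]
orientation: [0.0, 0.774, 0.633, -0.001]
ft_force: [-0.5, -0.1, -1.8]
width: 0.322
gripper_force: 29.7
time_s: 30.2
ee_pos: [0.487, 0.3709, 0.2022]
orientation: [0.0, 0.774, 0.633, 0.004]
ft_force: [0.2, 0.4, 0.0]
width: 0.6
gripper_force: 0.0
d [-0.2888  0.2572  0.0317] turn -0.216 | at [0.487  0.3709 0.2022] hy -0.2 j6 0.85 t 30.2 tilt [0.007 0.005] w 0.6 F [0.2 0.4 0. ]
```

Scaled: -0.287 m / 0.5 = -0.574, 0.257 m / 0.5 = 0.514, -0.216 rad / 2 = -0.108.

```bash
echo '[[[0.6,-0.574,0.514,0,-0.108],[0.6,-0.574,0.514,0,-0.108],[0.6,-0.574,0.514,0,-0.108],[0.6,-0.574,0.514,0,-0.108],[0.6,-0.574,0.514,0,-0.108],[0.6,-0.574,0.514,0,-0.108],[0.6,-0.574,0.514,0,-0.108],[0.6,-0.574,0.514,0.05,-0.108],[0.6,-0.574,0.514,0.05,-0.108],[0.6,-0.574,0.514,0.05,-0.108]]]' > next.json && python3 nudge.py next.json; python3 -c "
from h import *
to(.682,.037,.006,.016);shot('wrist','wd');lock('wd',.682,.037,rad=.1)"
```

```text
time_s: 31.2
ee_pos: [0.6796, 0.0361, 0.1709]
orientation: [-0.0, 0.702, 0.712, 0.0]
ft_force: [-0.5, 0.6, -0.1]
width: 0.601
gripper_force: 0.0
d [0.0008 0.0024 0.1649] turn -0.002 | at [0.6796 0.0361 0.1709] hy 0.014 j6 0.04 t 31.2 tilt [-0.  0.] w 0.601 F [-0.5  0.6 -0.1]
wd label [0.6836 0.0377 0.02  ] px [329. 181.] sides [0.0173 0.0198] headings [np.float64(0.016), np.float64(-1.544)]
```

Scaled: 0.165 m / 0.5 = 0.33, 0.14 m / 0.5 = 0.28.

```bash
echo '[[[0.6,0.002,0.006,0.1,0],[0.6,0.002,0.006,0.2,0],[0.6,0.002,0.006,0.28,0],[0.6,0.002,0.006,0.33,0],[0.6,0.002,0.006,0.33,0],[0,0.002,0.006,0.33,0],[0,0.002,0.006,0.33,0],[0,0.002,0.006,0.33,0],[0,0.002,0.006,0.33,0]]]' > next.json && python3 nudge.py next.json 30; echo '[[[0,0,0,-0.1,0],[0,0,0,-0.2,0],[0,0,0,-0.3,0],[0,0,0,-0.38,0],[0,0,0,-0.38,0]]]' > next.json && python3 nudge.py next.json; python3 -c "
from h import *
to(.478,.286,.2,-.2)"
```

```text
time_s: 32.15
ee_pos: [0.6837, 0.0382, 0.0076]
orientation: [0.001, 0.701, 0.713, 0.001]
ft_force: [-1.3, 1.2, 7.6]
width: 0.323
gripper_force: 29.8
time_s: 32.65
ee_pos: [0.6862, 0.038, 0.2034]
orientation: [0.004, 0.701, 0.713, 0.004]
ft_force: [0.1, 0.8, -0.4]
width: 0.325
gripper_force: 29.8
d [ 0.2512 -0.2042  0.0013] turn 0.216 | at [0.6862 0.038  0.2034] hy 0.016 j6 0.04 t 32.65 tilt [0.011 0.001] w 0.325 F [ 0.1  0.8 -0.4]
```

Scaled: 0.251 m / 0.5 = 0.502, -0.206 m / 0.5 = -0.412, 0.216 rad / 2 = 0.108.

```bash
echo '[[[0,0.502,-0.412,0,0.108],[0,0.502,-0.412,0,0.108],[0,0.502,-0.412,0,0.108],[0,0.502,-0.412,0,0.108],[0,0.502,-0.412,0,0.108],[0,0.502,-0.412,0,0.108],[0,0.502,-0.412,0,0.108],[0,0.502,-0.412,0,0.108],[0,0.502,-0.412,0,0.108]]]' > next.json && python3 nudge.py next.json; echo '[[[0,0,0,0.1,0],[0,0,0,0.2,0],[0,0,0,0.234,0],[0,0,0,0.234,0],[0.5,0,0,0.234,0],[0.5,0,0,0.234,0],[0.5,0,0,0.234,0],[0.6,0,0,0.1,0],[0.6,0,0,0,0],[0.6,0,0,0,0]]]' > next.json && python3 nudge.py next.json; python3 -c "
from h import *
to(.59,-.369,.2,1.463)"
```

```text
time_s: 33.55
ee_pos: [0.4722, 0.2855, 0.1953]
orientation: [0.0, 0.774, 0.634, -0.0]
ft_force: [-0.1, -0.4, -1.5]
width: 0.323
gripper_force: 29.8
time_s: 34.55
ee_pos: [0.475, 0.287, 0.2018]
orientation: [0.001, 0.774, 0.633, 0.004]
ft_force: [0.4, 0.3, -0.1]
width: 0.598
gripper_force: 0.0
d [-6.202e-01  2.428e-01 -3.000e-04] turn 1.479 | at [0.475  0.287  0.2018] hy -0.2 j6 0.74 t 34.55 tilt [0.007 0.004] w 0.598 F [ 0.4  0.3 -0.1]
```

Scaled: -0.3 m / 0.5 = -0.6, 0.12 m / 0.5 = 0.24, 1.479 rad / 2 = 0.7395.

```bash
echo '[[[0,-0.6,0.24,0,0.7395],[0,-0.6,0.24,0,0.7395],[0,-0.6,0.24,0,0.7395],[0,-0.6,0.24,0,0.7395],[0,-0.6,0.24,0,0.7395],[0,-0.6,0.24,0,0.7395],[0,-0.6,0.24,0,0.7395],[0,-0.6,0.24,0,0.7395],[0,-0.6,0.24,0,0.7395],[0,-0.6,0.24,0,0.7395]]]' > next.json && python3 nudge.py next.json 20;  python3 -c "
from h import *
to(.4744,-.3564,.2,1.463)"
```

```text
time_s: 35.55
ee_pos: [0.5311, -0.0328, 0.1969]
orientation: [0.0, 0.998, -0.057, 0.001]
ft_force: [0.3, 0.1, -0.1]
width: 0.005
gripper_force: 0.0
d [-0.0192  0.328  -0.0032] turn -0.007 | at [ 0.5311 -0.0328  0.1969] hy -1.686 j6 1.62 t 35.55 tilt [ 0.002 -0.   ] w 0.005 F [ 0.3  0.1 -0.1]
```

Scaled: 0.328 m / 0.5 = 0.656, -0.019 m / 0.5 = -0.038.

```bash
echo '[[[0,-0.038,0.656,0,0],[0,-0.038,0.656,0,0],[0,-0.038,0.656,0,0],[0,-0.038,0.656,0,0],[0,-0.038,0.656,0,0],[0,-0.038,0.656,0,0],[0,-0.038,0.656,0,0],[0,-0.038,0.656,0,0],[0,-0.038,0.656,0,0]]]' > next.json && python3 nudge.py next.json;  python3 -c "
from h import *
to(.4744,-.3564,.1,1.463)
shot('top','te');shot('scene','se');shot('wrist','we')
r=lambda a,w,h:cv2.resize(a,(w,h),interpolation=2)
T=cv2.imread('pics/te.png');S=cv2.imread('pics/se.png');W=cv2.imread('pics/we.png')
k=np.zeros((600,800,3),np.uint8);k[:300,:330]=r(T[160:265,145:260],330,300);k[:300,330:730]=r(T[120:285,265:485],400,300);k[300:,:400]=r(S[110:215,350:455],400,300);k[300:,400:]=r(W,400,300)
cv2.imwrite('pics/me.png',k)"
```

```text
time_s: 36.45
ee_pos: [0.4763, -0.3567, 0.1964]
orientation: [0.0, 0.999, -0.055, 0.001]
ft_force: [-0.3, 0.6, -1.0]
width: 0.004
gripper_force: 0.0
d [-0.002  -0.0001  0.0964] turn -0.002 | at [ 0.4763 -0.3567  0.1964] hy -1.68 j6 1.03 t 36.45 tilt [ 0.001 -0.   ] w 0.004 F [-0.3  0.6 -1. ]
```

View pics/me.png

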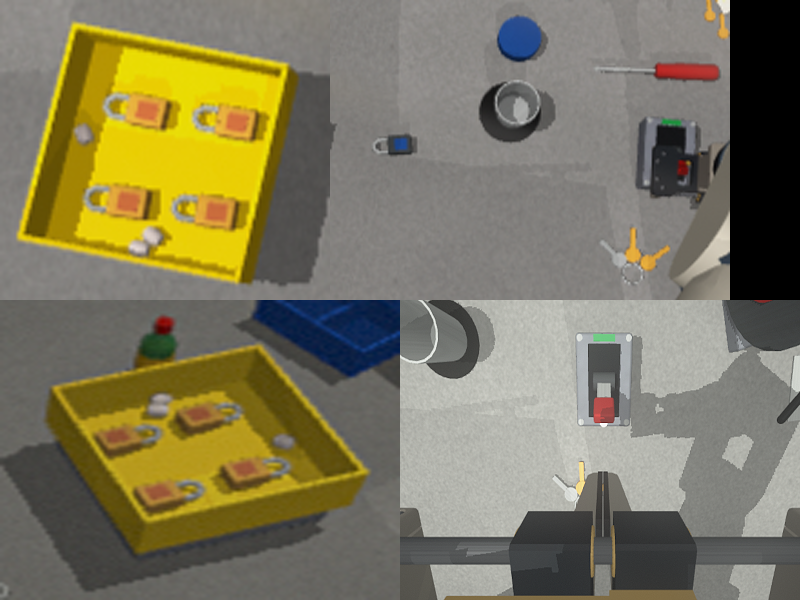

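All four padlocks and all three pieces lie in the tub, the cup stands empty on its mat, the grey padlock and the rest are in place, and the lever is still off (paddle at (603,410) in the wrist tile). Now I'll throw it on.

Scaled: 0.096 m / 0.5 = 0.192, 0.083 m / 0.5 = 0.166.

```bash
echo '[[[0,-0.006,0,0.1,0],[0,-0.006,0,0.192,0],[0,-0.006,0,0.192,0],[0,-0.006,0,0.192,0],[0,0.04,0,0.192,0],[0,0.08,0,0.192,0],[0,0.12,0,0.192,0],[0,0.15,0,0.192,0],[0,0.166,0,0.192,0],[0,0.166,0,0.192,0]]]' > next.json && python3 nudge.py next.json; echo '[[[0,0.008,0,0,0],[0,0.012,0,0,0],[0,0.012,0,0,0],[0,0.012,0,0,0]]]' > next.json && python3 nudge.py next.json
```

```text
time_s: 37.6
ee_pos: [0.5603, -0.3657, 0.1022]
orientation: [0.001, 0.999, -0.054, 0.001]
ft_force: [-1.5, 0.5, 5.6]
width: 0.003
gripper_force: 2.1
time_s: 38.0
ee_pos: [0.5613, -0.3658, 0.1018]
orientation: [-0.0, 0.999, -0.054, -0.003]
ft_force: [-16.6, 2.3, 15.0]
width: 0.002
gripper_force: 11.3
```

Scaled: -0.12 m / 0.5 = -0.24, -0.04 m / 0.5 = -0.08.

```bash
echo '[[[0,-0.06,0,0,0],[0,-0.08,0,-0.1,0],[0,-0.08,0,-0.2,0],[0,-0.08,0,-0.24,0],[0,-0.08,0,-0.24,0],[0,-0.08,0,-0.24,0]]]' > next.json && python3 nudge.py next.json;  python3 - <<'E'
from h import *
shot('wrist','wf');to(.5,-.36,.2)
for f in ('w3','we','wf'):
    h=cv2.cvtColor(cv2.imread(f'pics/{f}.png'),cv2.COLOR_BGR2HSV); m=cv2.inRange(h,(0,150,100),(6,255,255))|cv2.inRange(h,(174,150,100),(180,255,255))
    n,l,st,c=cv2.connectedComponentsWithStats(m)
    for i in range(1,n):
        if st[i,4]>100:
            X=onz(f,*c[i],.096); d=X[:2]-[.544,-.364]; a=d@[.994,-.108]
            if abs(a)<.06 and np.hypot(*d)<.07: print(f,st[i,4],'along box x',round(a,4))
E
```

```text
time_s: 38.6
ee_pos: [0.5252, -0.3617, 0.2207]
orientation: [0.001, 0.999, -0.054, 0.001]
ft_force: [0.7, -0.4, -0.1]
width: 0.005
gripper_force: 0.0
d [-0.0247  0.0014  0.0194] turn 0 | at [ 0.5247 -0.3613  0.2194] hy -1.679 j6 1.07 t 38.65 tilt [0. 0.] w 0.008 F [-0.1  0.5 -0.8]
w3 368 along box x -0.033
we 166 along box x -0.0194
wf 459 along box x 0.0337
```

Red paddle now at +34 mm along the enclosure's x, mirroring −33 mm when it was off: fully on.

```bash
python3 -c "
from station import arm, telemetry, read_camera, camera_model
print(arm.close_job())"
```

```text
the job is handed in; nothing more can be done
None
```

I handed the job in at about 39 s: the lever went fully off, the three ceramic pieces and all four brass padlocks went into the tub, the empty cup is back on its mat about 5 mm off centre, and the lever is now fully on; `close_job` printed no verdict, so whether it passed is not confirmed.

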